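# Set the stirrer speed, then switch it on over the splash screen

## Robot

A 7-joint arm with a two-finger parallel gripper is mounted at the origin on a cart in front of the work surface, level with it; the furniture and walls round the work are solid. World frame = base frame: x ahead of the robot, y to its left, z up, the work surface at z = 0. Lengths are in m, angles in rad, forces in N, time in s.
With the tool pointing down it reaches from about 0.425 to 0.875 m from the base axis. Payload 4.7 kg.
Tool frame: the origin (TCP) lies midway between the tips of the shut fingers; the grasp point (between the pads) lies 19 mm behind it; z points along the fingers, y is the line along which they close (so a half turn about z gives the same grasp; the last joint's range is limited). The gripper opens to 87 mm and grips with 3 to 60 N. Pads are 19 mm wide; open, the fingers measure 117 mm over their backs; the gripper's body (75 mm by 190 mm) begins 51 mm behind the grasp point.
Start: joints at [1.186, 0.321, -0.07, 1.45, 0.023, 1.371, -0.057], TCP at [0.252, -0.599, 0.223] pointing down, gripper open.
Joint ranges: [-2.86, 2.86], [-0.3, 2.09], [-1.38, 1.24], [0.06, 2.45], [-1.56, 4.7], [0.09, 2.05], [-2.69, 2.69]. Speed limits (rad/s): [2.57, 2.57, 3.14, 3.14, 3.14, 3.14, 3.14].

## Interface

Orientations are given as a rotation vector (axis times angle).
In Python, from bench import monitor, cams, workorder gives the robot as it stands.
- The arm moves only by the tool move_arm, never from a script. Its arguments are lists of equal length, an entry for each row: "slide": the shift along the tool's x, y, z in cm, a list of three; "roll": the turn about the tool's z in rad. In form: {"slide": [[dx, dy, dz], ...], "roll": [roll, ...]}. A call has 1 to 20 rows; each row is the pose to reach, as a shift and turn from the pose commanded when the call began, along the tool's axes at that moment; what a row does not reach only later rows make up. A row lasts 1/10 s, in which the tool goes at most 50 mm and 8.59 degrees, less where a joint would pass 70% of its speed; a pose out of reach is approached as far as the arm can. A call with a gripper value outside its range is refused whole. "gripper" is the finger opening in cm, from 0 to 8.7, set as the call begins (left out, the last holds). The fingers move at their own pace and stop on an object; "squeeze" is the grip in N (left out, the last holds). Time passes only in rows, so rows that repeat a pose let the fingers close. It gives the time, the measured TCP pose, the force, the opening and the grip force at its end, in the units of the state.
- monitor.get_state(): the state, without advancing time (a new reading comes with each control period).
- cams.get_image(name): name is "side" or "top" or "wrist"; returns the picture (384x512x3 uint8, red, green, blue); there is no depth.
- cams.get_calibration(name): a dict with "mtx" (3x3 intrinsics, pixels), "dist_coeffs" ([k1, k2, p1, p2, k3] as OpenCV has them; the pictures are not rectified), "R" (3x3) and "t" (3): a world point X has camera coordinates R X + t. Camera axes: x right, y down, z forward; pixel columns grow to the right and rows downward; lengths in m; the calibration is good to about 2 mm. A picture is of the moment at which its call begins: read the wrist's pose just before it. get_calibration takes no time and is no camera call; for the wrist camera it gives the pose at the moment of the call.
- workorder.close_job(): hands the job in; it is judged then, once.
The state is a dict: "time": time; "joint_positions": joint angles; "qd": joint speeds; "joint_torque": joint torques, N m; "position": TCP position; "tool_rot": TCP orientation; "ft_force": force on the tool from outside, world axes, zero at the start; "torque": the same for the moment, N m; "grip_width": opening from 0.0 (shut) to 1.0 (fully open); "grip_force": force on a finger pad.
Only numpy, scipy, OpenCV 4.12 (cv2) and the standard library are available. Lean on these libraries where they do the work, as an engineer would, in place of code of your own. Each camera call takes 0.05 s, during which the arm holds its last target. There are 200 camera calls.

## Task

Turn the speed knob on the sloping console until its white pointer stands at the orange mark. Then take the bent rod from its rest, reach over the clear splash screen with it and gently push the stirrer's red power paddle all the way from the red dot over to the green dot, without touching the paddle with the gripper or ramming anything, and lay the rod back in both forks of its rest as it lay. Do not drop the rod, and leave the beaker, jar, bottle and timer where they are.

Things in the scene. Friction and masses are not known exactly. Their poses are not given: they have to be found in the camera images.
- console: Fixed white wedge-shaped speed console, 130 x 115 mm, 73 mm high at the back, left or right of the stirrer (the rod rest is on the other side). Origin at the centre of its underside, x to its back, y to its left, z up. Its panel slopes: the outward normal is (-sin 25 deg, 0, cos 25 deg) in this frame, facing up and to the console's front.
- knob_grip (a point): Centre of the knob's grip bar, on its axis (the panel normal), 34 mm out from the panel. Grey bar 56 mm long, 14 mm thick, 13 to 47 mm above the panel, on a 68 mm round skirt 13 mm high. Grip across the 14 mm, fingers along the panel normal, tips above the skirt. A white line on one half of the bar runs to its pointing end.
- speed_knob (a joint): Knob angle in rad, 0 to 4.71, growing clockwise as seen facing the panel; stays where left (friction 0.05 N m). At 0 it points to the lower left: with a = 2.356 - angle the bar points along cos(a)*(cos 25 deg, 0, sin 25 deg) + sin(a)*(0, 1, 0) in the console frame.
- set_mark (a joint): Angle of the orange mark (a 14 x 7 mm tab at the rim of the black dial face), same zero and sense as the knob: the pointer stands at the mark when the two angles are equal. It is stiff and is not to be moved; in every start it lies 0.6 to 1.4 rad clockwise of the pointer.
- pointer (a point): Point ahead of the pointing end of the knob, 40 mm from the knob's axis.
- mark (a point): The orange mark, 40 mm from the knob's axis.
- stirrer: Fixed magnetic stirrer, origin at table height, x to its back, y to its left, z up, in mm: white body x 0 to 150, y -70 to 70, 70 high, round plate on top at 75; in front a grey ledge x -72 to 0, 35 high, with the power paddle. Clear 4 mm splash screen with steel rim at x -115, y -88 to 88, top 161; side wings of that height run back from its ends to x -55.
- power_paddle (a joint): Red power paddle, 0 to 1.0 rad, hinged about the stirrer's x axis at (-55, 0, 35) mm. Off (0 to 0.1): leans 0.5 rad to the right (-y, red dot). On (1.0): leans 0.5 rad to the left (+y, green dot), at its stop. Stays where left; about 1.5 N at the blade moves it.
- paddle_top (a point): Middle of the paddle blade, 62 mm from its hinge; the blade is 36 mm wide along the stirrer's x, 12 mm thick and reaches from 47 to 77 mm from the hinge.
- bent_rod: Bent rod, about 120 g: blue handle 110 x 18 x 24 mm (x, y, z), origin at its centre; from its +x end an 8 mm steel rod runs on to x = 125 mm and there bends down (-z), ending at z = -124 mm. It lies level in the rest, leg hanging down. Grip it at the origin across the 18 mm, from above, firmly (40 N or more).
- rod_tip (a point): Lower end of the bent leg, at (125, 0, -124) mm from the rod's origin.
- rod_rest: Fixed rod rest, base plate 190 x 70 mm, origin on its underside, x along the rod. Two aluminium forks, 12 mm thick, open upwards: at x -88 mm, 24 mm wide inside, under the handle's rear; at x 45 mm, 14 mm wide inside, under the steel rod. Their flared prongs end about 15 mm above the lying rod's centre line.
- rest_seat (a point): Where the rod's origin is when it lies in the rest: (-45, 0, 165) mm in the rest's frame.
- beaker: Glass beaker, 75 mm wide, 92 mm high, standing loose on the stirrer plate; origin under its centre. To be left alone.
- pink_jar: Pink jar with black lid, 65 mm wide, 34 mm high, loose; origin under its centre. To be left alone.
- blue_bottle: Blue dye bottle with white cap, 29 mm wide, 72 mm high, loose; origin under its centre. To be left alone.
- kitchen_timer: White timer, 61 x 68 x 29 mm, loose; origin under its centre. To be left alone.

How it is judged:
By the outcome, as a careful person would: the job done as asked, in the order asked, and still so for the second after the job is handed in, with the robot touching nothing.
It also fails if it takes over 72 s, if anything falls off the work surface, if the arm or the gripper's body presses on something with over 40 N, if the wrist force passes 120 N, or if a joint passes its speed limit or range.

## Working session

There is one attempt and no reset: what is moved stays moved. The work goes in short steps, Python scripts to look and compute and a tool call to move; the robot and the scene stay as the last step left them, time stands still between calls to the robot, and variables do not carry over. Pictures are saved under pics/ and viewed, at most 10 in all, crops included, and the job is handed in when it is done.

Besides the shell and the picture viewer there is one more tool, called after "Call:" as name(argument=value, ...), one argument or row to a line, values as JSON. move_arm: Moves the arm, as the interface text tells. Its arguments: {"type":"object","properties":{"slide":{"type":"array","items":{"type":"array","items":{"type":"number"}}},"roll":{"type":"array","items":{"type":"number"}},"gripper":{"type":"number"},"squeeze":{"type":"number"}},"required":["slide","roll"]}

```bash
mkdir -p pics; ls; python3 - <<'E'
from bench import monitor,cams
import cv2,numpy as np
for n in("side","top"):
    im=cams.get_image(n);cv2.imwrite(f"pics/{n}0.png",im[:,:,::-1]);c=cams.get_calibration(n);print(n,np.round(c['mtx'],1).tolist(),c['dist_coeffs'],(-np.array(c['R']).T@c['t']).round(3),np.array(c['R']).round(2).tolist())
s=monitor.get_state();print(s)
E
```

```text
pics
side [[380.3, 0.0, 258.0], [0.0, 380.3, 191.7], [0.0, 0.0, 1.0]] [-0.07240492  0.          0.          0.          0.        ] [-0.009  0.337  1.062] [[-0.38, -0.93, -0.01], [-0.77, 0.32, -0.56], [0.52, -0.2, -0.83]]
top [[409.3, 0.0, 253.1], [0.0, 409.3, 192.5], [0.0, 0.0, 1.0]] [-0.13433613  0.          0.          0.          0.        ] [0.381 0.106 1.271] [[0.01, -1.0, 0.02], [-0.99, -0.02, -0.17], [0.17, -0.02, -0.99]]
{'time': 0.1, 'joint_positions': array([ 1.18607989,  0.32172132, -0.0701407 ,  1.45154376,  0.0225731 ,
        1.37082711, -0.05695381]), 'qd': array([ 0.00154913, -0.00165824, -0.0007041 , -0.00011688, -0.00099555,
        0.00023544, -0.00040436]), 'joint_torque': array([ 1.84537789e-04, -4.92570662e+01, -4.05517146e-01, -3.13398135e+01,
       -6.40941714e-02,  3.95759556e-02,  6.08934761e-05]), 'position': array([ 0.25221398, -0.59852733,  0.22159386]), 'tool_rot': array([-3.07769762e+00, -6.22018844e-01,  6.10544288e-04]), 'ft_force': array([-1.4553937 ,  0.14889653, -0.03527851]), 'torque': array([ 0.00756877,  0.01701642, -0.01463095]), 'grip_force': 0.0, 'grip_width': 0.9985725708714084}
```

View pics/side0.png

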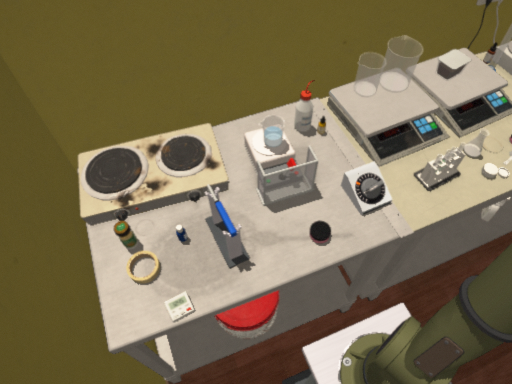

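View pics/top0.png

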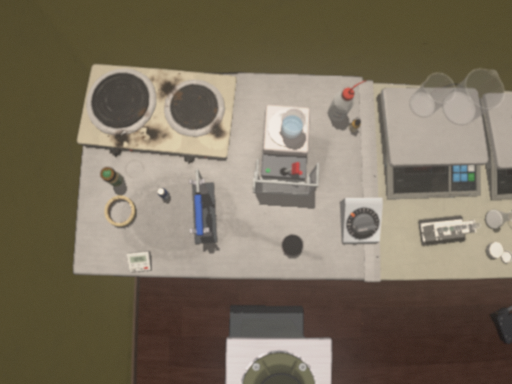

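```bash
cat >h.py <<'E'
from bench import monitor,cams,workorder
import cv2,numpy as np
from scipy.spatial.transform import Rotation as Ro
def cal(n):
    c=cams.get_calibration(n); return {k:np.array(v,float) for k,v in c.items()}
def ray(c,px):
    u=cv2.undistortPoints(np.array(px,float).reshape(-1,1,2),c['mtx'],c['dist_coeffs']).reshape(-1,2)
    d=np.c_[u,np.ones(len(u))]@c['R']; return -c['R'].T@c['t'],d/np.linalg.norm(d,axis=1)[:,None]
def onz(c,px,z):
    o,d=ray(c,px); return o+d*((z-o[2])/d[:,2])[:,None]
def onplane(c,px,p,n):
    o,d=ray(c,px); return o+d*(((p-o)@n)/(d@n))[:,None]
def tri(c1,p1,c2,p2):
    o1,d1=ray(c1,[p1]);o2,d2=ray(c2,[p2]);d1,d2=d1[0],d2[0]
    s=np.linalg.lstsq(np.c_[d1,-d2],o2-o1,rcond=None)[0];a,b=o1+s[0]*d1,o2+s[1]*d2
    return (a+b)/2,np.linalg.norm(a-b)
def proj(c,P):
    return cv2.projectPoints(np.array(P,float).reshape(-1,1,3),cv2.Rodrigues(c['R'])[0],c['t'],c['mtx'],c['dist_coeffs'])[0].reshape(-1,2)
def to(target,yaw=None):
    "print shift in tool cm to world target; yaw: world angle of tool x, -> roll"
    s=monitor.get_state();R=Ro.from_rotvec(s['tool_rot']).as_matrix()
    print('slide',np.round(R.T@(np.array(target)-s['position'])*100,2),'toolx yaw',round(np.arctan2(R[1,0],R[0,0]),3),'pos',s['position'].round(4),'z',R[:,2].round(3))
    if yaw is not None: print('roll',round((np.arctan2(R[1,0],R[0,0])-yaw+np.pi)%(2*np.pi)-np.pi,3))
def blob(im,lo,hi,amin=8):
    h=cv2.cvtColor(im,cv2.COLOR_RGB2HSV);m=cv2.inRange(h,np.array(lo),np.array(hi))
    n,l,st,ce=cv2.connectedComponentsWithStats(m);return m,[(ce[i].round(1).tolist(),int(st[i,4])) for i in range(1,n) if st[i,4]>=amin]
E
python3 - <<'E'
from h import *
t=cal('top')
print('console',onz(t,[(362,222)],.08),'knob')
print('stir plate',onz(t,[(287,130)],.075),'rim ends',onz(t,[(256,181),(317,182)],.161),'rim back',onz(t,[(256,163),(317,163)],.161))
print('jar,bottle,timer',onz(t,[(292,245),(163,193),(139,262)],.03))
print('rod handle',onz(t,[(198,194),(199,233)],.17))
w=cal('wrist');to([.7,-.25,.35],0);s=monitor.get_state();R=Ro.from_rotvec(s['tool_rot']).as_matrix()
print('wrist cam in tool',R.T@(-w['R'].T@w['t']-s['position']),(w['R']@R).round(3),w['mtx'])
E
```

```text
console [[ 0.50056598 -0.23753283  0.08      ]] knob
stir plate [[ 0.78049826 -0.01486306  0.075     ]] rim ends [[ 0.60231965  0.08016448  0.161     ]
 [ 0.6025771  -0.08965032  0.161     ]] rim back [[ 0.65350217  0.08080297  0.161     ]
 [ 0.65694748 -0.09044763  0.161     ]]
jar,bottle,timer [[ 0.43307261 -0.03444034  0.03      ]
 [ 0.58596171  0.36334428  0.03      ]
 [ 0.37365488  0.42695916  0.03      ]]
rod handle [[0.56167229 0.23814538 0.17      ]
 [0.4554991  0.23178623 0.17      ]]
slide [ 54.8  -14.75 -12.82] toolx yaw 0.399 pos [ 0.2522 -0.5985  0.2216] z [-0.001  0.002 -1.   ]
roll 0.399
wrist cam in tool [ 0.07670563  0.00127571 -0.16238209] [[ 0.001  1.     0.001]
 [-0.959  0.001 -0.283]
 [-0.283 -0.     0.959]] [[292.67005446   0.         258.5635369 ]
 [  0.         292.67005446 190.18229586]
 [  0.           0.           1.        ]]
```

Call:
move_arm(
  slide=[
    [2,-1,-3],
    [5,-3,-6],
    [9,-6,-6],
    [13,-8.5,-6],
    [17,-11,-6],
    [21,-13.5,-6],
    [25,-16,-6],
    [29,-18.5,-6],
    [33,-21,-6],
    [36,-23,-6],
    [36.9,-23.6,-6],
    [36.9,-23.6,-6],
    [36.9,-23.6,-6],
  ],
  roll=[0,0.04,0.08,0.12,0.16,0.2,0.24,0.28,0.32,0.36,0.4,0.4,0.4],
  gripper=5,
)

```text
time: 1.4
position: [0.5001, -0.2391, 0.2822]
tool_rot: [3.141, -0.001, -0.002]
ft_force: [0.9, 0.6, 0.6]
grip_width: 0.573
grip_force: 0.0
```

```bash
python3 - <<'E'
from h import *
import pickle
w=cal('wrist');im=cams.get_image('wrist');pickle.dump((w,im),open('w1.pkl','wb'))
cv2.imwrite('pics/w1.png',im[:,:,::-1]);to([.5,-.2375,.2])
m,b=blob(im,(5,120,120),(22,255,255));print('orange',b)
E
```

```text
slide [ 0.02 -0.23  8.22] toolx yaw -0.003 pos [ 0.4998 -0.2398  0.2822] z [-0.001 -0.001 -1.   ]
orange [([239.0, 145.8], 62), ([154.4, 273.4], 212), ([360.0, 256.2], 61), ([444.0, 310.7], 269), ([250.4, 315.5], 517)]
```

View pics/w1.png

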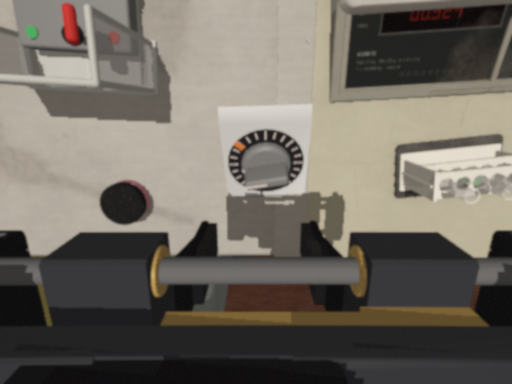

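```bash
python3 - <<'E'
from h import *
import pickle
w,im=pickle.load(open('w1.pkl','rb'))
cr=np.vstack([cv2.resize(im[100:205,210:325],None,fx=5,fy=5,interpolation=cv2.INTER_CUBIC)])
cv2.imwrite('pics/w1c.png',cr[:,:,::-1])
E
```

```text
(no output)
```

View pics/w1c.png

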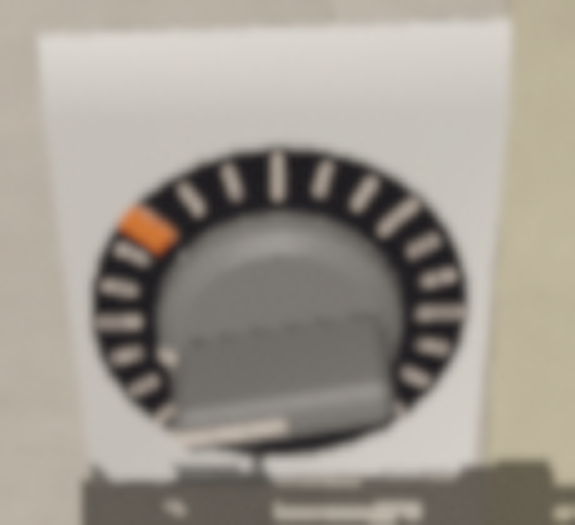

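```bash
cat >knob.py <<'E'
from h import *
def console(w,cor):
    B=onz(w,cor,.073); yv=(B[0]-B[1]);L=np.linalg.norm(yv);y=yv/L;y[2]=0;x=np.array([y[1],-y[0],0]);z=np.array([0,0,1.])
    c,s=np.cos(np.radians(25)),np.sin(np.radians(25))
    org=B.mean(0)-.065*x-.073*z
    return org,x,y,c*x+s*z,-s*x+c*z,L,B.mean(0)
E
python3 - <<'E'
from knob import *
import pickle
w,im=pickle.load(open('w1.pkl','rb'))
f=lambda p:[(210+(a+.5)/5-.5,100+(b+.5)/5-.5) for a,b in p]
org,x,y,u,n,L,p0=console(w,f([(38,36),(512,20)]))
print('org',org,'x',x,'L',L)
ring=f([(95,310),(465,300),(280,150),(160,190),(400,180),(448,240),(112,240),(108,370)])
P=onplane(w,ring,p0,n); a=(P-p0)@u;b=(P-p0)@y
A=np.c_[2*a,2*b,np.ones(len(a))];s=np.linalg.lstsq(A,a*a+b*b,rcond=None)[0];r=np.sqrt(s[2]+s[0]**2+s[1]**2)
print('dial c',s[:2],'r',r,np.hypot(a-s[0],b-s[1]).round(4))
C=p0+u*s[0]+y*s[1]
m=onplane(w,[(239,145.8)],p0,n)[0]-C;print('mark r',np.hypot(m@u,m@y),'ang',2.356-np.arctan2(m@y,m@u))
# white line on bar top, 47mm above panel
q=onplane(w,f([(180,440),(288,427)]),p0+.047*n,n)-C-.047*n
d=q[0]-q[1];print('line pts',(q@u).round(4),(q@y).round(4),'ang',2.356-np.arctan2(d@y,d@u)%6.283)
print('C',C,'grip',C+.034*n,'n',n)
E
```

```text
org [ 5.10529797e-01 -2.49963847e-01  1.38777878e-17] x [0.99946986 0.03255752 0.        ] L 0.11541532805149425
dial c [-8.60933558e-02  6.50029177e-06] r 0.05245682133220057 [0.0519 0.0523 0.0526 0.0521 0.0534 0.0517 0.0523 0.0532]
mark r 0.04587659539803276 ang 1.4784871235483
line pts [-0.0048 -0.0015] [ 0.0275 -0.0008] ang 0.6685582748900989
C [ 0.49750941 -0.25038148  0.03661538] grip [ 0.48314801 -0.2508493   0.06742984] n [-0.42239422 -0.0137594   0.90630779]
```

Call:
move_arm(
  slide=[
    [0,0,0],
    [-0.2,0.2,1],
    [-0.4,0.4,3],
    [-0.8,0.6,5],
    [-1.2,0.8,7],
    [-1.6,1.0,9],
    [-1.8,1.1,11],
    [-1.8,1.1,13],
    [-1.8,1.1,14],
    [-1.8,1.1,14],
    [-1.8,1.1,14],
    [-1.8,1.1,14],
    [-1.8,1.1,14],
    [-1.8,1.1,14],
  ],
  roll=[-0.1,-0.24,-0.38,-0.52,-0.66,-0.8,-0.94,-1.08,-1.22,-1.36,-1.5,-1.64,-1.71,-1.71],
  gripper=4.2,
  squeeze=5,
)

```text
time: 2.85
position: [0.4817, -0.2511, 0.1424]
tool_rot: [-2.066, -2.367, 0.001]
ft_force: [-0.4, 0.3, 0.3]
grip_width: 0.481
grip_force: 0.0
```

```bash
python3 - <<'E'
from h import *
to([.4815,-.2508,.067],1.709);print(monitor.get_state()['joint_positions'].round(2))
E
```

```text
slide [ 0.03 -0.01  7.54] toolx yaw 1.706 pos [ 0.4817 -0.2511  0.1424] z [-0.001 -0.    -1.   ]
roll -0.003
[ 0.85  0.18 -0.46  1.81  0.09  1.18  0.5 ]
```

Well aligned; go down gently and close softly.

Call:
move_arm(
  slide=[
    [0,0,1],
    [0,0,2.5],
    [0,0,4],
    [0,0,5],
    [0,0,5.8],
    [0,0,6.4],
    [0,0,6.9],
    [0,0,7.2],
    [0,0,7.4],
    [0,0,7.4],
  ],
  roll=[0,0,0,0,0,0,0,0,0,0],
)

```text
time: 3.85
position: [0.4828, -0.2492, 0.0686]
tool_rot: [2.063, 2.369, -0.0]
ft_force: [1.5, 0.6, -0.5]
grip_width: 0.48
grip_force: 0.0
```

Call:
move_arm(
  slide=[
    [0,0,0],
    [0,0,0],
    [0,0,0],
    [0,0,0],
    [0,0,0],
    [0,0,0],
  ],
  roll=[0,0,0,0,0,0],
  gripper=1,
  squeeze=5,
)

```text
time: 4.45
position: [0.4863, -0.2489, 0.0697]
tool_rot: [2.058, 2.366, 0.006]
ft_force: [6.4, 0.6, -1.8]
grip_width: 0.263
grip_force: 4.5
```

Call:
move_arm(
  slide=[
    [0,0.2,0],
    [0,0.4,0],
    [0,0.4,0],
    [0,0.4,0],
    [0,0.4,0],
    [0,0.4,0],
    [0,0.4,0],
    [0,0.4,0],
    [0,0.4,0],
    [0,0.4,0],
    [0,0.4,0],
    [0,0.4,0],
  ],
  roll=[0,0.05,0.15,0.25,0.35,0.45,0.55,0.65,0.75,0.77,0.77,0.77],
)

```text
time: 5.65
position: [0.4863, -0.2491, 0.0689]
tool_rot: [2.801, 1.423, -0.002]
ft_force: [-3.0, 0.1, 6.6]
grip_width: 0.245
grip_force: 5.2
```

```bash
python3 - <<'E'
from h import *
to([.4815,-.2508,.067],.958)
im=cams.get_image('top')[195:255,330:395];cv2.imwrite('pics/t2.png',cv2.resize(im,None,fx=8,fy=8,interpolation=2)[:,:,::-1])
E
```

```text
slide [-0.42 -0.29  0.19] toolx yaw 0.94 pos [ 0.4863 -0.2491  0.0689] z [-0.001 -0.001 -1.   ]
roll -0.018
```

Call:
move_arm(
  slide=[
    [0,0,0],
    [0,0,0],
    [0,0,0],
    [0,0,-1],
    [0,0,-3],
    [0,0,-6],
    [0,0,-10],
    [0,0,-14],
    [0,0,-18],
    [0,0,-20],
    [0,0,-20],
    [0,0,-20],
  ],
  roll=[0,0,0,0,0,0,0,0,0,0,0,0],
  gripper=4.2,
)

```text
time: 6.9
position: [0.4867, -0.2486, 0.2688]
tool_rot: [2.801, 1.421, 0.0]
ft_force: [-0.3, 0.1, 0.0]
grip_width: 0.48
grip_force: 0.0
```

```bash
python3 - <<'E'
from h import *
import pickle
w=cal('wrist');im=cams.get_image('wrist');pickle.dump((w,im),open('w2.pkl','wb'))
to([.48,-.25,.07])
c=proj(w,[(.4975,-.2504,.0366)])[0];print(c)
x,y=(int(c[0])-60,int(c[1])-65);print(x,y)
cv2.imwrite('pics/w2.png',cv2.resize(im[y:y+115,x:x+130],None,fx=5,fy=5,interpolation=2)[:,:,::-1])
print(blob(im,(5,120,120),(22,255,255))[1])
E
```

```text
slide [-0.49 -0.38 19.76] toolx yaw 0.939 pos [ 0.4862 -0.2484  0.2676] z [-0.001  0.001 -1.   ]
[265.33588841 158.68481564]
205 93
[([267.2, 126.7], 75), ([169.3, 272.5], 272), ([345.4, 251.2], 22), ([348.1, 262.2], 40), ([349.1, 272.9], 36), ([348.9, 282.8], 16), ([346.5, 293.7], 14), ([356.8, 310.2], 23), ([368.3, 311.6], 56), ([393.8, 310.8], 33), ([405.7, 312.3], 73), ([419.0, 309.7], 9), ([431.0, 311.1], 33), ([156.1, 314.9], 15), ([193.5, 315.5], 26), ([231.1, 315.6], 31), ([257.7, 314.0], 10), ([294.9, 314.3], 15), ([332.6, 314.6], 18)]
```

View pics/w2.png

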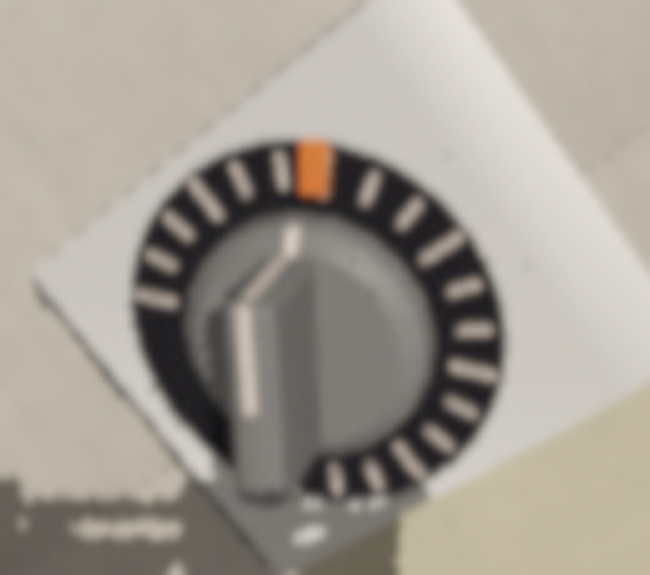

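```bash
python3 - <<'E'
from knob import *
import pickle
w1,_=pickle.load(open('w1.pkl','rb'))
g=lambda p:[(210+(a+.5)/5-.5,100+(b+.5)/5-.5) for a,b in p]
org,x,y,u,n,L,p0=console(w1,g([(38,36),(512,20)]))
w,im=pickle.load(open('w2.pkl','rb'))
f=lambda p:[(205+(a+.5)/5-.5,93+(b+.5)/5-.5) for a,b in p]
ring=f([(133,275),(315,140),(503,330),(470,435),(430,490),(400,170),(475,245),(190,180),(195,440)])
P=onplane(w,ring,p0,n); a=(P-p0)@u;b=(P-p0)@y
A=np.c_[2*a,2*b,np.ones(len(a))];s=np.linalg.lstsq(A,a*a+b*b,rcond=None)[0];r=np.sqrt(s[2]+s[0]**2+s[1]**2)
print('dial c',s[:2],r,np.hypot(a-s[0],b-s[1]).round(4))
for nm,cc in(('fit',s[:2]),('old',(-.0861,0))):
    C=p0+u*cc[0]+y*cc[1]
    ang=lambda d:2.356-np.arctan2(d@y,d@u)
    m=onplane(w,[(267.2,126.7)],p0+.001*n,n)[0]-C;k=onplane(w,f([(292,230)]),p0+.013*n,n)[0]-C-.013*n
    q=onplane(w,f([(245,305),(250,412)]),p0+.047*n,n)-C-.047*n
    print(nm,'mark',np.hypot(m@u,m@y),ang(m),'skirt',np.hypot(k@u,k@y),ang(k),'line',(q@u).round(4),(q@y).round(4),ang(q[0]-q[1]),ang(q[0]))
    print(C)
E
```

```text
dial c [-0.08498309 -0.00209935] 0.05347337091207439 [0.0533 0.0544 0.0529 0.0511 0.0556 0.0542 0.0536 0.0524 0.0536]
fit mark 0.04677428372652219 1.496843525660303 skirt 0.035157119402323696 1.4552879282274054 line [0.0181 0.    ] [0.0234 0.0009] 1.4606237681599863 1.4433041225505185
[ 0.49858368 -0.25245345  0.03708459]
old mark 0.0459673797200847 1.5450890722164887 skirt 0.034274722054189743 1.5189113298572907 line [0.0192 0.0012] [ 0.0213 -0.0012] 1.4606237681599863 1.5191196415317627
[ 0.49750361 -0.25038817  0.03661257]
```

Call:
move_arm(
  slide=[
    [0,0,4],
    [0,0,8],
    [0,0,12],
    [0,0,15],
    [0,0,17],
    [0,0,18.5],
    [0,0,19.5],
    [0,0,20],
    [0,0,20],
  ],
  roll=[0,0,0,0,0,0,0,0,0],
)

```text
time: 7.85
position: [0.4866, -0.2485, 0.0686]
tool_rot: [-2.801, -1.421, 0.001]
ft_force: [-0.7, 0.1, 0.1]
grip_width: 0.483
grip_force: 0.3
```

Call:
move_arm(
  slide=[
    [0,0,0],
    [0,0,0],
    [0,0,0],
    [0,0,0],
    [0,0,0],
    [0,0,0],
    [0,0,0],
    [0,0,0],
    [0,0,0],
    [0,0,0],
  ],
  roll=[0,0,0,0,0,0,0.02,0.04,0.04,0.04],
  gripper=1,
)

```text
time: 8.85
position: [0.4868, -0.2486, 0.0688]
tool_rot: [2.83, 1.365, -0.0]
ft_force: [-3.3, 1.2, 5.3]
grip_width: 0.239
grip_force: 4.9
```

Call:
move_arm(
  slide=[
    [0,0,0],
    [0,0,0],
    [0,0,0],
    [0,0,-1],
    [0,0,-3],
    [0,0,-6],
    [0,0,-10],
    [0,0,-14],
    [0,0,-18],
    [0,0,-20],
    [0,0,-20],
    [0,0,-20],
  ],
  roll=[0,0,0,0,0,0,0,0,0,0,0,0],
  gripper=4.2,
)

```text
time: 10.05
position: [0.4867, -0.2487, 0.2688]
tool_rot: [2.829, 1.364, 0.0]
ft_force: [0.0, 0.9, -0.7]
grip_width: 0.483
grip_force: 0.0
```

```bash
python3 - <<'E'
from h import *
import pickle
w=cal('wrist');im=cams.get_image('wrist');pickle.dump((w,im),open('w3.pkl','wb'))
to([.6,0,.35],0)
c=proj(w,[(.4975,-.2504,.0366)])[0];x,y=(int(c[0])-60,int(c[1])-65);print(x,y)
cv2.imwrite('pics/w3.png',cv2.resize(im[y:y+115,x:x+130],None,fx=5,fy=5,interpolation=2)[:,:,::-1])
print(blob(im[80:200],(5,120,120),(22,255,255))[1])
E
```

```text
slide [26.53 -6.58 -8.23] toolx yaw 0.899 pos [ 0.4862 -0.2485  0.2677] z [-0.001  0.    -1.   ]
roll 0.899
205 93
[([265.8, 46.1], 76)]
```

View pics/w3.png

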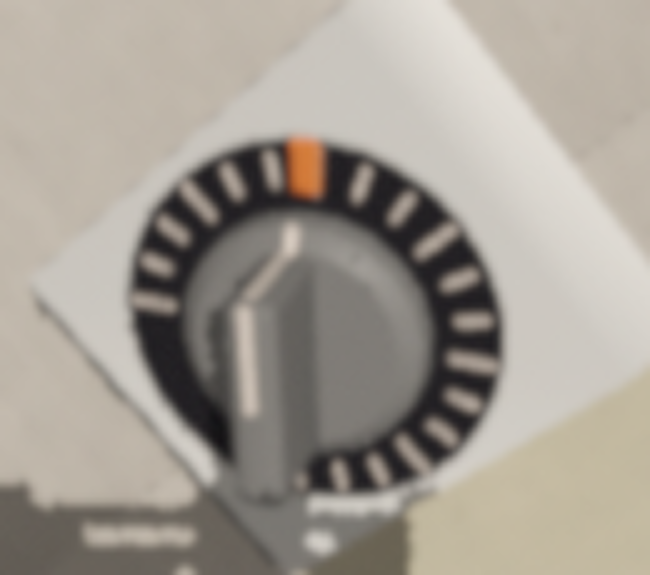

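Call:
move_arm(
  slide=[
    [1,0,-3],
    [3.5,-1,-6],
    [7,-2,-9.2],
    [11,-3,-9.2],
    [15,-4,-9.2],
    [19,-5,-9.2],
    [23,-6,-9.2],
    [26,-6.6,-9.2],
    [26.5,-6.6,-9.2],
    [26.5,-6.6,-9.2],
    [26.5,-6.6,-9.2],
  ],
  roll=[0.1,0.2,0.3,0.4,0.5,0.6,0.7,0.8,0.9,0.9,0.9],
  gripper=5,
)

```text
time: 11.2
position: [0.5996, -0.001, 0.3591]
tool_rot: [3.141, 0.001, -0.004]
ft_force: [0.1, -1.3, -0.0]
grip_width: 0.573
grip_force: 0.0
```

```bash
python3 - <<'E'
from h import *
import pickle
w=cal('wrist');im=cams.get_image('wrist');pickle.dump((w,im),open('w4.pkl','wb'))
to([.50,.2,.35],0)
cv2.imwrite('pics/w4.png',im[:,:,::-1])
for n,lo,hi in(('red',(0,150,100),(5,255,255)),('green',(50,120,80),(80,255,255)),('blue',(105,150,80),(125,255,255))): print(n,blob(im,lo,hi,12)[1])
E
```

```text
slide [ -9.97 -20.14   0.96] toolx yaw -0.001 pos [ 0.5996 -0.0015  0.3595] z [-0.002 -0.001 -1.   ]
roll -0.001
red [([285.4, 117.3], 397)]
green [([231.6, 113.3], 27)]
blue [([38.7, 157.2], 47), ([71.6, 217.2], 533)]
```

View pics/w4.png

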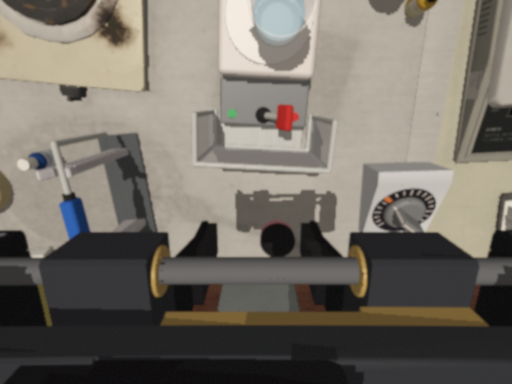

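```bash
python3 - <<'E'
from h import *
import pickle
w,im=pickle.load(open('w4.pkl','rb'))
P=onz(w,[(195,166),(330,170),(194,113),(334,121)],.161);print('rim FL FR BL BR',P.round(4).tolist(),np.linalg.norm(P[0]-P[1]))
B=onz(w,[(221,75),(312,79)],.07);print('body front',B.round(4).tolist())
G=onz(w,[(231.6,113.3)],.035);print('green',G)
for nm,(l,r) in(('rim',(P[0],P[1])),('body',(B[0],B[1])),('wing',(P[2],P[3]))):
    y=l-r;x=np.array([y[1],-y[0],0])/np.linalg.norm(y);off={'rim':.115,'body':0,'wing':.055}[nm]
    print(nm,'O',((l+r)/2+off*x).round(4),'yaw',np.arctan2(x[1],x[0]))
cr=im[60:180,170:350];cv2.imwrite('pics/w4c.png',cv2.resize(cr,None,fx=4.4,fy=4.4,interpolation=2)[:,:,::-1])
E
```

```text
rim FL FR BL BR [[0.6015, 0.0771, 0.161], [0.5967, -0.0923, 0.161], [0.6657, 0.0744, 0.161], [0.6567, -0.0928, 0.161]] 0.16952708175861542
body front [[0.7156, 0.0516, 0.07], [0.7104, -0.0794, 0.07]]
green [[0.66132731 0.04086168 0.035     ]]
rim O [ 0.7141 -0.0109  0.161 ] yaw -0.02846232485641669
body O [ 0.713  -0.0139  0.07  ] yaw -0.03929437075013819
wing O [ 0.7161 -0.0121  0.161 ] yaw -0.053593802159099306
```

View pics/w4c.png

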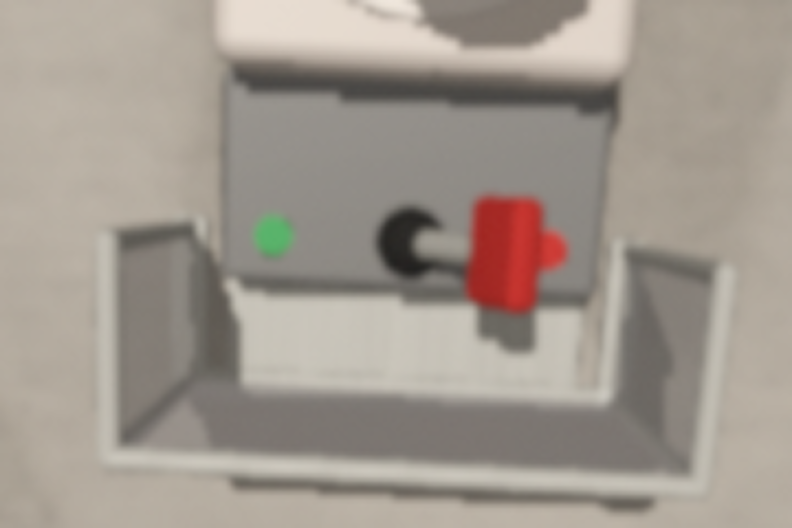

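```bash
python3 - <<'E'
from h import *
import pickle
w,im=pickle.load(open('w4.pkl','rb'))
f=lambda p:[(170+(a+.5)/4.4-.5,60+(b+.5)/4.4-.5) for a,b in p]
D=onz(w,f([(273,236),(550,250),(410,242)]),.035);print('green red hinge',D.round(4).tolist())
P=onz(w,f([(108,458),(704,488),(106,232),(726,265)]),.161);print(P.round(4).tolist(),np.linalg.norm(P[0]-P[1]))
yaw=-.05;x=np.array([np.cos(yaw),np.sin(yaw),0]);y=np.array([-x[1],x[0],0])
print('rim O',(P[:2].mean(0)+.115*x).round(4),'hinge O',(D[2]+.055*x).round(4),'dots O',(D[:2].mean(0)+.055*x).round(4),'wing O',(P[2:].mean(0)+.055*x).round(4))
print('blade top', onz(w,f([(505,255)]),.096))
E
```

```text
green red hinge [[0.6614, 0.0408, 0.035], [0.6566, -0.0605, 0.035], [0.6594, -0.0093, 0.035]]
[[0.6044, 0.078, 0.161], [0.596, -0.0919, 0.161], [0.6664, 0.0747, 0.161], [0.6581, -0.0934, 0.161]] 0.17010210451312974
rim O [ 0.7151 -0.0127  0.161 ] hinge O [ 0.7143 -0.012   0.035 ] dots O [ 0.7139 -0.0126  0.035 ] wing O [ 0.7172 -0.0121  0.161 ]
blade top [[ 0.65765565 -0.03885008  0.096     ]]
```

Call:
move_arm(
  slide=[
    [-2,-4,0],
    [-4,-8,0],
    [-6,-12,0],
    [-8,-15,0.5],
    [-10,-17,1],
    [-10,-18,1],
    [-10,-18,1],
    [-10,-18,1],
  ],
  roll=[0,0,0,0,0,0,0,0],
)

```text
time: 12.05
position: [0.5013, 0.178, 0.3505]
tool_rot: [3.141, -0.005, 0.001]
ft_force: [-0.0, -0.1, 0.2]
grip_width: 0.577
grip_force: 0.0
```

```bash
python3 - <<'E'
from h import *
import pickle
w=cal('wrist');im=cams.get_image('wrist');t=cal('top');it=cams.get_image('top');s=cal('side');iS=cams.get_image('side');pickle.dump((w,im,t,it,s,iS),open('w5.pkl','wb'))
to([.50,.235,.25],0)
cv2.imwrite('pics/w5.png',im[:,:,::-1])
for n,c,i in(('w',w,im),('t',t,it),('s',s,iS)): 
    m,b=blob(i,(105,150,60),(125,255,255),40);print(n,b)
E
```

```text
slide [-0.15 -5.69 10.03] toolx yaw -0.004 pos [0.5013 0.1781 0.3503] z [-0. -0. -1.]
roll -0.004
w [([210.9, 164.7], 1284)]
t []
s [([225.3, 218.5], 224)]
```

View pics/w5.png

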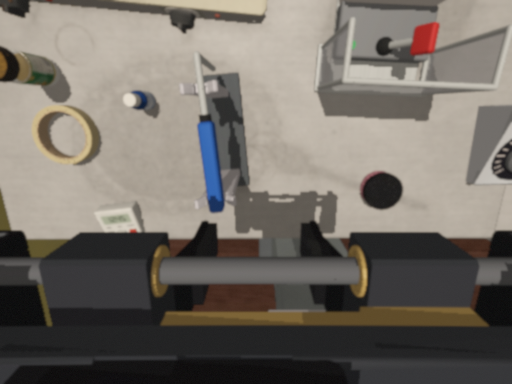

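```bash
python3 - <<'E'
from h import *
import pickle
w,im,t,it,s,iS=pickle.load(open('w5.pkl','rb'))
h=cv2.cvtColor(im,cv2.COLOR_RGB2HSV);m,_=blob(im,(105,150,60),(125,255,255));m[240:]=0;m[:,:180]=0
v=h[:,:,2][m>0];print('V hist',np.histogram(v,8))
for r in (125,145,165,185,205):
    c=np.where(m[r]>0)[0];print(r,c.min(),c.max(),h[r,c,2].tolist())
rc=np.where(m.any(1))[0];print(rc.min(),rc.max())
cr=im[45:215,170:260];cv2.imwrite('pics/w5c.png',cv2.resize(cr,None,fx=3.5,fy=3.5,interpolation=2)[:,:,::-1])
E
```

```text
V hist (array([171,  51,  42,  43,  51,  65, 128, 733]), array([ 86.   ,  98.125, 110.25 , 122.375, 134.5  , 146.625, 158.75 ,
       170.875, 183.   ]))
125 199 213 [171, 176, 177, 178, 179, 179, 179, 180, 181, 180, 173, 161, 143, 116, 91]
145 201 215 [168, 176, 178, 179, 180, 181, 181, 182, 181, 181, 179, 169, 154, 131, 103]
165 204 218 [170, 177, 178, 179, 178, 179, 179, 179, 180, 179, 173, 163, 146, 120, 96]
185 207 220 [170, 176, 178, 178, 178, 178, 178, 178, 178, 176, 168, 156, 136, 108]
205 210 222 [93, 93, 94, 94, 94, 93, 93, 93, 93, 93, 92, 89, 87]
121 210
```

View pics/w5c.png

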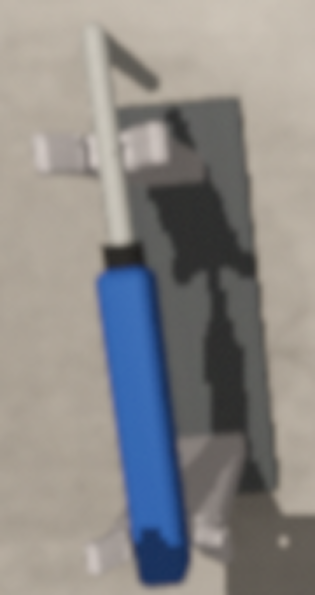

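```bash
python3 - <<'E'
from h import *
import pickle
w,im,t,it,s,iS=pickle.load(open('w5.pkl','rb'))
H=onz(w,[(206.3,125),(208.6,145),(211.3,165),(214,185)],.176);S=onz(w,[(203.5,112),(200.5,85),(197,54)],.167)
print(H.round(4).tolist());print(S.round(4).tolist())
A=np.r_[H,S];k=np.polyfit(A[:,0],A[:,1],1);yaw=np.arctan(k[0]);print('yaw',yaw,'res',(A[:,1]-np.polyval(k,A[:,0])).round(4), 'handle-only',np.polyfit(H[:,0],H[:,1],1)[0])
# ends: handle front top edge row 121 , rear bottom-of-rear-face row ~ (215?,197 top edge)
E=onz(w,[(206,121.5),(214.8,196.5)],.177);print('handle ends top',E.round(4).tolist(),np.linalg.norm(E[0]-E[1]))
mid=E.mean(0);print('mid',mid,np.polyval(k,mid[0])); print('bend x->origin', S[2]-np.array([np.cos(yaw),np.sin(yaw),0])*.125)
to([mid[0],np.polyval(k,mid[0]),.146],yaw)
# check with side cam triangulated
print(tri(w,(211.3,160),s,(225.3,218.5)))
m,b=blob(it,(105,120,40),(125,255,255),15);print('top',b)
E
```

```text
[[0.5559, 0.2351, 0.176], [0.5335, 0.2336, 0.176], [0.5102, 0.2317, 0.176], [0.4859, 0.2296, 0.176]]
[[0.5698, 0.239, 0.167], [0.5987, 0.2407, 0.167], [0.6302, 0.2426, 0.167]]
yaw 0.09516728688131157 res [-0.0011 -0.0004 -0.0001  0.0001  0.0016  0.0005 -0.0006] handle-only 0.07876744982746697
handle ends top [[0.5598, 0.235, 0.177], [0.4719, 0.2291, 0.177]] 0.08815938488743809
mid [0.51583785 0.23207079 0.177     ] 0.23231199229001115
bend x->origin [0.50572998 0.23071384 0.167     ]
slide [ 1.44 -5.43 20.43] toolx yaw -0.004 pos [0.5013 0.1781 0.3503] z [-0. -0. -1.]
roll -0.099
(array([0.51220669, 0.23444322, 0.15542175]), np.float64(0.0005861171568857279))
top []
```

Call:
move_arm(
  slide=[
    [0.2,-2,2],
    [0.5,-4,5],
    [0.6,-5.3,9],
    [0.6,-5.3,12],
    [0.6,-5.3,14],
    [0.6,-5.3,16],
    [0.6,-5.3,17.5],
    [0.6,-5.3,18.7],
    [0.6,-5.3,19.6],
    [0.6,-5.3,20.2],
    [0.6,-5.3,20.4],
    [0.6,-5.3,20.4],
    [0.6,-5.3,20.4],
  ],
  roll=[-0.03,-0.06,-0.09,-0.09,-0.09,-0.09,-0.09,-0.09,-0.09,-0.09,-0.09,-0.09,-0.09],
  gripper=5,
)

```text
time: 13.5
position: [0.5067, 0.2332, 0.1472]
tool_rot: [-3.138, -0.14, -0.002]
ft_force: [0.3, 0.1, -0.3]
grip_width: 0.576
grip_force: 0.0
```

Call:
move_arm(
  slide=[
    [0,0,0],
    [0,0,0],
    [0,0,0],
    [0,0,0],
    [0,0,0],
    [0,0,0],
  ],
  roll=[0,0,0,0,0,0],
  gripper=1,
  squeeze=6,
)

```text
time: 14.1
position: [0.5063, 0.233, 0.1465]
tool_rot: [-3.138, -0.14, 0.0]
ft_force: [0.4, 0.6, 0.4]
grip_width: 0.206
grip_force: 6.0
```

Call:
move_arm(
  slide=[
    [0,0,0],
    [0,0,0],
    [0,0,0],
    [0,0,0],
    [0,0,0],
  ],
  roll=[0,0,0,0,0],
  gripper=1,
  squeeze=55,
)

```text
time: 14.6
position: [0.5063, 0.233, 0.1466]
tool_rot: [-3.138, -0.14, -0.0]
ft_force: [-0.1, 0.1, 1.5]
grip_width: 0.201
grip_force: 55.0
```

Call:
move_arm(
  slide=[
    [0,0,-0.3],
    [0,0,-0.8],
    [0,0,-1.5],
    [0,0,-2.5],
    [0,0,-4],
    [0,0,-6],
    [0,0,-8],
    [0,0,-10],
    [0,0,-12],
    [0,0,-14],
    [0,0,-16],
    [0,0,-16.8],
    [0,0,-16.8],
    [0,0,-16.8],
  ],
  roll=[0,0,0,0,0,0,0,0,0,0,0,0,0,0],
)

```text
time: 16.0
position: [0.5061, 0.2328, 0.3141]
tool_rot: [3.138, 0.14, -0.001]
ft_force: [0.4, -0.2, -2.0]
grip_width: 0.194
grip_force: 55.0
```

```bash
python3 - <<'E'
from h import *
import pickle
st=monitor.get_state();p=st['position']
w=cal('wrist');im=cams.get_image('wrist');s=cal('side');iS=cams.get_image('side');t=cal('top');it=cams.get_image('top');pickle.dump((w,im,t,it,s,iS),open('w6.pkl','wb'))
R=Ro.from_rotvec(st['tool_rot']).as_matrix();yaw=np.arctan2(R[1,0],R[0,0])
O=p+[0,0,.019];x=np.array([np.cos(yaw),np.sin(yaw),0])
pts=[O+.055*x,O+.125*x,O+.125*x-[0,0,.124]]
for n,c in(('w',w),('s',s)):print(n,proj(c,pts).round(1).tolist())
print(p.round(4),yaw,O,st['ft_force'],st['torque'])
a=cv2.resize(im[0:200,130:330],(600,600),interpolation=2)
cv2.imwrite('pics/w6.png',a[:,:,::-1])
x=np.array([np.cos(-.05),np.sin(-.05),0]);y=np.array([-x[1],x[0],0]);S=np.array([.7145,-.0123,0])
for nm,yy in(('start',-.064),('contact',-.046),('end',.020)):
    tip=S-.055*x+yy*y;print(nm,'tip',tip.round(4),'tcp',(tip-.125*x).round(4))
E
```

```text
w [[255.9, 150.9], [255.6, -15.4], [257.0, 43.1]]
s [[211.3, 166.2], [200.4, 146.8], [206.4, 175.9]]
[0.5061 0.2328 0.3141] 0.08886461339849325 [0.50608203 0.23277409 0.33305606] [ 0.42485258 -0.2273242  -2.01282447] [-0.01160702 -0.00438169  0.01550325]
start tip [ 0.6564 -0.0735  0.    ] tcp [ 0.5315 -0.0672  0.    ]
contact tip [ 0.6573 -0.0555  0.    ] tcp [ 0.5324 -0.0492  0.    ]
end tip [0.6606 0.0104 0.    ] tcp [0.5357 0.0167 0.    ]
```

View pics/w6.png

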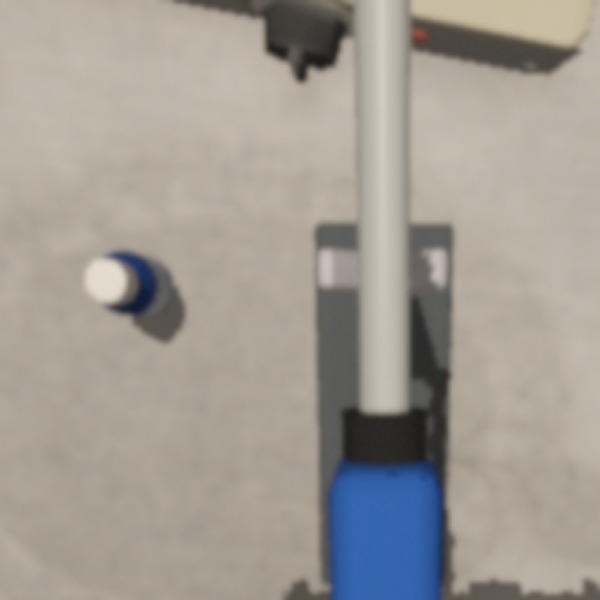

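Call:
move_arm(
  slide=[
    [0,0.8,0],
    [0,2.4,0],
    [0,4.8,0],
    [0,7.5,0],
    [0,10.5,0],
    [0,13.5,0],
    [0,16.5,0],
    [0,19.5,0],
    [0,22.5,0],
    [-0.1,25.3,0],
    [-0.1,27.7,0],
    [-0.1,29.3,0],
    [-0.1,30.1,0],
    [-0.1,30.1,0],
    [-0.1,30.1,0],
  ],
  roll=[0,0.01,0.02,0.035,0.05,0.065,0.08,0.095,0.11,0.12,0.13,0.139,0.139,0.139,0.139],
)

```text
time: 17.65
position: [0.532, -0.0657, 0.3146]
tool_rot: [-3.14, 0.076, 0.0]
ft_force: [0.0, 1.0, -0.7]
grip_width: 0.204
grip_force: 55.0
```

```bash
python3 - <<'E'
from h import *
to([.5315,-.0672,.193],-.05);st=monitor.get_state();print(st['ft_force'],st['torque'],st['grip_width'])
# check leg in side view: project expected tip/leg, sample profile across it
s=cal('side');t=cal('top');iS=cams.get_image('side');it=cams.get_image('top')
R=Ro.from_rotvec(st['tool_rot']).as_matrix();x=R[:,0];O=st['position']+[0,0,.019]
for n,c,i in(('s',s,iS),('t',t,it)):
    P=proj(c,[O+.055*x,O+.125*x,O+.125*x-[0,0,.06],O+.125*x-[0,0,.12]]);print(n,P.round(1).tolist())
    for q in P[1:]:
        r,k=int(round(q[1])),int(round(q[0]));print(i[r,k-8:k+9].mean(-1).astype(int).tolist())
E
```

```text
slide [-0.04  0.16 12.16] toolx yaw -0.049 pos [ 0.532  -0.0657  0.3146] z [-0.     0.001 -1.   ]
roll 0.001
[ 0.0488892   0.95097776 -0.69880504] [0.08500277 0.01529897 0.03295627] 0.20433989045739212
s [[319.0, 123.6], [308.3, 106.1], [306.3, 121.6], [304.5, 135.8]]
[199, 194, 191, 185, 181, 177, 168, 192, 216, 205, 143, 70, 25, 15, 21, 16, 20]
[61, 62, 61, 58, 59, 61, 61, 59, 61, 59, 61, 59, 60, 61, 60, 60, 59]
[204, 201, 198, 160, 91, 36, 15, 16, 15, 16, 16, 24, 48, 55, 62, 70, 77]
t [[320.8, 174.2], [321.6, 145.7], [317.3, 152.3], [313.5, 158.2]]
[167, 167, 166, 165, 159, 161, 178, 189, 183, 171, 166, 165, 168, 167, 157, 119, 84]
[162, 165, 165, 166, 167, 164, 148, 123, 106, 114, 141, 174, 188, 179, 169, 167, 166]
[124, 122, 140, 159, 166, 165, 155, 135, 115, 116, 134, 154, 162, 165, 175, 189, 187]
```

Call:
move_arm(
  slide=[
    [0,0,0.8],
    [0,0,2.4],
    [0,0,4.2],
    [0,0,6],
    [0,0,7.8],
    [0,0,9.4],
    [0,0,10.8],
    [0,0,11.8],
    [0,0,12.4],
    [0,0,12.4],
    [0,0,12.4],
  ],
  roll=[0,0,0,0,0,0,0,0,0,0,0],
)

```text
time: 18.85
position: [0.5324, -0.067, 0.191]
tool_rot: [3.14, -0.079, 0.001]
ft_force: [-0.0, -0.2, -1.6]
grip_width: 0.202
grip_force: 55.0
```

```bash
python3 - <<'E'
from h import *
to([.5357,.0167,.190],-.05);st=monitor.get_state();print(st['ft_force'],st['torque'])
t=cal('top');it=cams.get_image('top')
R=Ro.from_rotvec(st['tool_rot']).as_matrix();x=R[:,0];O=st['position']+[0,0,.019]
P=proj(t,[O+.125*x,O+.125*x-[0,0,.06],O+.125*x-[0,0,.12]]);print(P.round(1).tolist())
for q in P:
    r,k=int(round(q[1])),int(round(q[0]));print(it[r,k-8:k+9].mean(-1).astype(int).tolist())
m,b=blob(it[150:190,250:330],(0,130,80),(6,255,255),3);print(b)
E
```

```text
slide [-0.09 -8.37  0.1 ] toolx yaw -0.05 pos [ 0.5324 -0.067   0.191 ] z [ 0.001 -0.    -1.   ]
roll -0.0
[-0.00823155 -0.17099594 -1.57066102] [0.0649457  0.0469004  0.00226373]
[[313.8, 158.4], [310.3, 163.7], [307.2, 168.5]]
[121, 137, 156, 163, 164, 164, 170, 182, 183, 173, 163, 146, 118, 91, 81, 89, 92]
[141, 141, 140, 139, 140, 145, 138, 120, 109, 126, 163, 188, 183, 158, 124, 88, 71]
[130, 138, 143, 142, 142, 140, 129, 115, 107, 118, 140, 155, 160, 173, 182, 163, 123]
[([46.0, 18.4], 70)]
```

Call:
move_arm(
  slide=[
    [0,-0.3,0],
    [0,-0.7,0],
    [0,-1.1,0],
    [0,-1.5,0],
    [0,-1.9,0],
    [0,-2.3,0],
    [0,-2.7,0],
    [0,-3.1,0],
    [0,-3.5,0],
    [0,-3.9,0],
    [0,-4.3,0],
    [0,-4.7,0],
    [0,-5.1,0],
    [0,-5.5,0],
    [0,-5.9,0],
    [0,-6.3,0],
    [0,-6.7,0],
    [0,-7.1,0],
    [0,-7.4,0],
    [0,-7.4,0],
  ],
  roll=[0,0,0,0,0,0,0,0,0,0,0,0,0,0,0,0,0,0,0,0],
)

```text
time: 20.9
position: [0.5356, 0.0077, 0.1904]
tool_rot: [-3.14, 0.077, 0.001]
ft_force: [0.7, -1.0, -0.8]
grip_width: 0.201
grip_force: 55.0
```

```bash
cat >chk.py <<'E'
from h import *
st=monitor.get_state();print(st['position'].round(4),st['ft_force'].round(2),st['torque'].round(3),st['grip_width'])
t=cal('top');it=cams.get_image('top');s=cal('side');iS=cams.get_image('side')
x=np.array([np.cos(-.05),np.sin(-.05),0]);y=np.array([-x[1],x[0],0]);S=np.array([.7145,-.0123,.035])
for n,c,i in(('t',t,it),('s',s,iS)):
    for th in(.8,.9,1.0):
        a=th-.5;print(n,th,proj(c,[S-.055*x+.062*(np.sin(a)*y+np.cos(a)*np.array([0,0,1]))]).round(1)[0],end=' ')
    q=proj(c,[S-.055*x+[0,0,.06]])[0].astype(int);h=cv2.cvtColor(i,cv2.COLOR_RGB2HSV)[q[1]-25:q[1]+25,q[0]-35:q[0]+35]
    m=cv2.inRange(h,np.array((0,140,70)),np.array((6,255,255)))|cv2.inRange(h,np.array((174,140,70)),np.array((180,255,255)))
    k,l,sta,ce=cv2.connectedComponentsWithStats(m)
    print('\n red',[((ce[j]+q-[35,25]).round(1).tolist(),sta[j].tolist()) for j in range(1,k) if sta[j,4]>2])
E
python3 chk.py
```

```text
[0.5356 0.0077 0.1904] [ 0.7  -0.97 -0.77] [-0.374 -0.012 -0.169] 0.20094792408814058
t 0.8 [279.8 166.5] t 0.9 [277.8 166.6] t 1.0 [275.8 166.7] 
 red []
s 0.8 [278.  167.5] s 0.9 [276.3 168.4] s 1.0 [274.7 169.4] 
 red []
```

Call:
move_arm(
  slide=[
    [0,-0.3,0],
    [0,-0.6,0],
    [0,-0.8,0],
    [0,-1.0,0],
    [0,-1.0,0],
  ],
  roll=[0,0,0,0,0],
)

```text
time: 21.5
position: [0.5361, 0.0173, 0.1906]
tool_rot: [3.141, -0.078, -0.0]
ft_force: [-0.2, -2.0, -0.0]
grip_width: 0.194
grip_force: 55.0
```

```bash
cat >chk.py <<'E'
from h import *
st=monitor.get_state();print(st['position'].round(4),st['ft_force'].round(2),st['torque'].round(3),st['grip_width'])
x=np.array([np.cos(-.05),np.sin(-.05),0]);y=np.array([-x[1],x[0],0]);S=np.array([.7145,-.0123,.035])-.055*x;z=np.array([0,0,1.])
c=cal('wrist');i=cams.get_image('wrist')
for th in(0,.8,.9,1.0):
    a=th-.5;b=lambda xx,r,t:S+xx*x+r*(np.sin(a)*y+np.cos(a)*z)+t*(np.cos(a)*y-np.sin(a)*z)
    P=proj(c,[b(xx,r,t) for xx in(-.018,.018) for r in(.047,.077) for t in(-.006,.006)]);print(th,'bbox',P.min(0).round(),P.max(0).round(),P.mean(0).round(1))
h=cv2.cvtColor(i,cv2.COLOR_RGB2HSV)[:220]
m=cv2.inRange(h,np.array((0,140,60)),np.array((6,255,255)))|cv2.inRange(h,np.array((174,140,60)),np.array((180,255,255)))
k,l,sta,ce=cv2.connectedComponentsWithStats(m)
print('red',[(ce[j].round(1).tolist(),sta[j].tolist()) for j in range(1,k) if sta[j,4]>8])
E
python3 chk.py
```

```text
[0.5361 0.0173 0.1906] [-0.24 -2.03 -0.01] [-0.526  0.189 -0.223] 0.19377398058687248
0 bbox [301.  12.] [339.  69.] [319.5  42.3]
0.8 bbox [246.  10.] [272.  69.] [259.6  41.1]
0.9 bbox [237.  11.] [267.  69.] [252.3  41.6]
1.0 bbox [229.  12.] [261.  69.] [245.5  42.3]
red [([240.3, 40.2], [232, 15, 17, 53, 807]), ([15.9, 18.9], [13, 18, 6, 3, 13]), ([328.6, 53.9], [322, 47, 14, 15, 157])]
```

Call:
move_arm(
  slide=[
    [0,-0.1,0],
    [0,-0.2,0],
    [0,-0.3,0],
    [0,-0.3,0],
  ],
  roll=[0,0,0,0],
)

```text
time: 21.95
position: [0.5363, 0.0192, 0.1906]
tool_rot: [3.139, -0.08, -0.0]
ft_force: [-1.2, -4.3, 1.7]
grip_width: 0.201
grip_force: 55.3
```

```bash
python3 chk.py
```

```text
[0.5363 0.0192 0.1906] [-1.21 -4.3   1.71] [-1.173  0.281 -0.465] 0.20082882278278008
0 bbox [303.  12.] [341.  69.] [321.5  42.4]
0.8 bbox [248.  10.] [274.  69.] [261.7  41.2]
0.9 bbox [239.  11.] [269.  69.] [254.3  41.7]
1.0 bbox [231.  12.] [263.  69.] [247.4  42.4]
red [([242.3, 40.3], [234, 15, 17, 53, 799]), ([17.8, 19.2], [15, 18, 7, 3, 13]), ([330.1, 53.9], [324, 47, 13, 15, 155])]
```

Call:
move_arm(
  slide=[
    [0,0.3,0],
    [0,0.8,0],
    [0,1.5,0],
    [0,2.2,0],
    [0,2.5,0],
    [0,2.5,-1],
    [0,2.5,-2.6],
    [0,2.5,-4.6],
    [0,2.5,-6.8],
    [0,2.5,-9],
    [0,2.5,-11],
    [0,2.5,-12],
    [0,2.5,-12.3],
    [0,2.5,-12.3],
  ],
  roll=[0,0,0,0,0,0,0,0,0,0,0,0,0,0],
)

```text
time: 23.4
position: [0.5351, -0.0049, 0.3135]
tool_rot: [-3.141, 0.078, 0.0]
ft_force: [-0.0, -0.9, -0.4]
grip_width: 0.198
grip_force: 55.0
```

```bash
python3 chk.py; python3 - <<'E'
from h import *
import pickle
w=cal('wrist');im=cams.get_image('wrist');_,i0,*_=pickle.load(open('w6.pkl','rb'))
for n,i in(('before',i0),('now',im)):
    h=cv2.cvtColor(i,cv2.COLOR_RGB2HSV)
    m,b=blob(i[:220],(105,150,60),(125,255,255),300);print(n,b)
    for r in(155,170,190):
        c=np.where(m[r,200:320]>0)[0]+200;print(r,c.min() if len(c) else None,c.max() if len(c) else None)
    for r in (10,60,110,130): print(r,i[r,244:272].mean(-1).astype(int).tolist())
to([.5063,.233,.315],.0892)
E
```

```text
[ 0.5351 -0.0049  0.3135] [-0.03 -0.86 -0.37] [0.01  0.033 0.001] 0.19823553823429899
0 bbox [270.  44.] [292.  80.] [280.9  63. ]
0.8 bbox [231.  43.] [250.  80.] [240.8  62.4]
0.9 bbox [225.  44.] [246.  80.] [236.1  62.6]
1.0 bbox [220.  44.] [243.  80.] [231.6  62.9]
red [([231.4, 63.0], [223, 47, 18, 33, 531]), ([292.4, 68.6], [288, 64, 9, 10, 67])]
before [([258.2, 186.8], 2308)]
155 244 273
170 240 276
190 241 276
10 [46, 67, 88, 107, 132, 150, 161, 169, 175, 179, 184, 191, 198, 201, 196, 188, 183, 179, 173, 163, 152, 138, 122, 105, 95, 91, 88, 80]
60 [166, 166, 166, 166, 160, 153, 157, 166, 172, 177, 182, 188, 195, 198, 196, 189, 184, 180, 174, 164, 154, 144, 150, 165, 175, 178, 179, 179]
110 [90, 90, 90, 91, 95, 113, 140, 158, 169, 175, 179, 185, 188, 191, 191, 187, 184, 181, 175, 166, 152, 131, 96, 62, 46, 44, 45, 49]
130 [90, 90, 89, 90, 92, 108, 135, 156, 167, 174, 179, 182, 186, 189, 189, 186, 184, 181, 176, 166, 153, 133, 109, 94, 90, 90, 90, 89]
now [([258.3, 187.6], 2274)]
155 244 271
170 241 275
190 241 275
10 [211, 211, 209, 200, 178, 167, 172, 179, 183, 188, 193, 200, 206, 208, 202, 194, 189, 185, 178, 169, 157, 149, 164, 193, 205, 208, 208, 208]
60 [150, 149, 149, 150, 150, 154, 165, 175, 181, 185, 191, 197, 202, 205, 202, 196, 191, 186, 180, 170, 157, 143, 137, 142, 146, 148, 148, 147]
110 [199, 199, 199, 197, 190, 172, 163, 169, 178, 184, 188, 192, 197, 199, 197, 194, 190, 187, 181, 171, 158, 152, 165, 186, 195, 197, 196, 193]
130 [95, 96, 96, 95, 97, 116, 145, 166, 176, 183, 187, 191, 195, 196, 196, 193, 190, 187, 181, 171, 157, 137, 114, 101, 99, 99, 99, 99]
slide [ -4.02 -23.63  -0.25] toolx yaw -0.05 pos [ 0.5346 -0.005   0.3124] z [-0.002  0.    -1.   ]
roll -0.139
```

Call:
move_arm(
  slide=[
    [-0.1,-0.8,0],
    [-0.3,-2.4,0],
    [-0.7,-4.8,0],
    [-1.2,-7.5,0],
    [-1.7,-10.5,0],
    [-2.3,-13.5,0],
    [-2.8,-16.5,0],
    [-3.3,-19.2,0],
    [-3.7,-21.4,0],
    [-3.9,-22.9,0],
    [-4.0,-23.6,0],
    [-4.0,-23.6,0],
    [-4.0,-23.6,0],
    [-4.0,-23.6,0],
  ],
  roll=[0,-0.01,-0.03,-0.045,-0.06,-0.075,-0.09,-0.105,-0.12,-0.13,-0.139,-0.139,-0.139,-0.139],
)

```text
time: 24.9
position: [0.5076, 0.2312, 0.3134]
tool_rot: [3.138, 0.136, -0.0]
ft_force: [0.5, -0.0, -0.0]
grip_width: 0.204
grip_force: 55.0
```

```bash
python3 - <<'E'
from h import *
for k in range(4): to([.5063,.233,.1466],.0892);cams.get_image('top')
E
```

```text
slide [-0.11 -0.2  16.68] toolx yaw 0.086 pos [0.5076 0.2312 0.3134] z [-0.    -0.001 -1.   ]
roll -0.003
slide [-0.11 -0.19 16.69] toolx yaw 0.086 pos [0.5075 0.2313 0.3135] z [ 0.    -0.001 -1.   ]
roll -0.003
slide [-0.1  -0.17 16.69] toolx yaw 0.087 pos [0.5075 0.2315 0.3135] z [ 0. -0. -1.]
roll -0.003
slide [-0.1  -0.15 16.69] toolx yaw 0.087 pos [0.5074 0.2317 0.3135] z [ 0. -0. -1.]
roll -0.002
```

Call:
move_arm(
  slide=[
    [-0.05,-0.05,0.8],
    [-0.1,-0.13,2.4],
    [-0.1,-0.13,4.5],
    [-0.1,-0.13,6.8],
    [-0.1,-0.13,9],
    [-0.1,-0.13,11],
    [-0.1,-0.13,12.5],
    [-0.1,-0.13,13.3],
    [-0.1,-0.13,13.5],
    [-0.1,-0.13,13.5],
    [-0.1,-0.13,13.5],
    [-0.1,-0.13,13.5],
  ],
  roll=[-0.002,-0.002,-0.002,-0.002,-0.002,-0.002,-0.002,-0.002,-0.002,-0.002,-0.002,-0.002],
)

```text
time: 26.3
position: [0.5065, 0.2341, 0.1794]
tool_rot: [-3.138, -0.142, -0.002]
ft_force: [0.0, 0.8, -0.8]
grip_width: 0.202
grip_force: 55.0
```

```bash
python3 - <<'E'
from h import *
for k in range(3): to([.5063,.233,.1466],.0892);cams.get_image('top')
E
```

```text
slide [-0.03  0.11  3.28] toolx yaw 0.091 pos [0.5065 0.2341 0.1794] z [ 0.002  0.    -1.   ]
roll 0.002
slide [-0.02  0.1   3.27] toolx yaw 0.091 pos [0.5064 0.2341 0.1793] z [ 0.001  0.    -1.   ]
roll 0.001
slide [-0.01  0.1   3.25] toolx yaw 0.091 pos [0.5063 0.234  0.1791] z [ 0.001  0.    -1.   ]
roll 0.002
```

Call:
move_arm(
  slide=[
    [0,0.1,0.3],
    [0,0.1,0.7],
    [0,0.1,1.1],
    [0,0.1,1.5],
    [0,0.1,1.9],
    [0,0.1,2.3],
    [0,0.1,2.6],
    [0,0.1,2.9],
    [0,0.1,3.1],
    [0,0.1,3.2],
    [0,0.1,3.2],
  ],
  roll=[0,0.002,0.002,0.002,0.002,0.002,0.002,0.002,0.002,0.002,0.002],
)

```text
time: 27.55
position: [0.5061, 0.2329, 0.1467]
tool_rot: [3.138, 0.14, 0.0]
ft_force: [-0.7, 0.4, -0.6]
grip_width: 0.203
grip_force: 55.0
```

```bash
python3 - <<'E'
from h import *
to([.5063,.233,.1466],.0892);s=monitor.get_state();print(s['ft_force'],s['torque'])
E
```

```text
slide [ 0.02 -0.01  0.01] toolx yaw 0.089 pos [0.5061 0.2329 0.1467] z [ 0. -0. -1.]
roll -0.0
[-0.71045115  0.41747506 -0.62945801] [ 0.05648654  0.02981672 -0.03719584]
```

Call:
move_arm(
  slide=[
    [0,0,0.05],
    [0,0,0.05],
    [0,0,0.05],
  ],
  roll=[0,0,0],
  squeeze=5,
)

```text
time: 27.85
position: [0.5062, 0.233, 0.1465]
tool_rot: [3.138, 0.139, 0.001]
ft_force: [-2.4, -0.7, 4.7]
grip_width: 0.209
grip_force: 5.0
```

Call:
move_arm(
  slide=[
    [0,0,0],
    [0,0,0],
    [0,0,0],
    [0,0,0],
    [0,0,0],
    [0,0,-0.5],
    [0,0,-1.5],
    [0,0,-3.5],
    [0,0,-6.5],
    [0,0,-10],
    [0,0,-14],
    [0,0,-18],
    [0,0,-20],
    [0,0,-20],
  ],
  roll=[0,0,0,0,0,0,0,0,0,0,0,0,0,0],
  gripper=5,
)

```text
time: 29.25
position: [0.5072, 0.2341, 0.3507]
tool_rot: [-3.136, -0.14, -0.011]
ft_force: [-0.4, -0.1, -0.9]
grip_width: 0.574
grip_force: 0.0
```

Call:
move_arm(
  slide=[
    [0,1,0],
    [0,3,0],
    [0,5,0],
    [0,5.5,0],
    [0,5.5,0],
    [0,5.5,0],
  ],
  roll=[0.03,0.06,0.09,0.09,0.09,0.09],
)

```text
time: 29.85
position: [0.5107, 0.1782, 0.3459]
tool_rot: [-3.141, 0.002, 0.0]
ft_force: [0.2, 0.0, 0.3]
grip_width: 0.578
grip_force: 0.0
```

```bash
python3 - <<'E'
from h import *
import pickle
w0,i0,_,_,s0,iS0=pickle.load(open('w5.pkl','rb'));w=cal('wrist');im=cams.get_image('wrist');s=cal('side');iS=cams.get_image('side')
def ends(c,i):
    m,b=blob(i,(105,150,60),(125,255,255));m[225:]=0;m[:,:180]=0;m[:,300:]=0
    r=np.where(m.any(1))[0];L=[]
    for k in(125,145,165,185):
        q=np.where(m[k]>0)[0];L.append((q.min()+7.3,k))
    return onz(c,L,.176).round(4).tolist(),onz(c,[(205,r.min()),(215,r.max())],.177)[:,0].round(4)
print(ends(w0,i0));print(ends(w,im))
print('side blob',blob(iS0[150:300,150:300],(105,150,60),(125,255,255),40)[1],blob(iS[150:300,150:300],(105,150,60),(125,255,255),40)[1])
print('side diff px',[(n,round(float(np.abs(iS[y-12:y+13,xx-12:xx+13].astype(int)-iS0[y-12:y+13,xx-12:xx+13]).mean()),1)) for n,xx,y in(('jar',320,232),('bottle',181,233),('timer',180,306),('beaker',273,128),('fork',215,190))])
h=cv2.cvtColor(iS[150:185,255:320],cv2.COLOR_RGB2HSV);print('red side',blob(iS[145:190,250:320],(0,140,70),(6,255,255),5)[1])
E
python3 chk.py
```

```text
([[0.5559, 0.2351, 0.176], [0.5335, 0.234, 0.176], [0.5102, 0.2317, 0.176], [0.4859, 0.2292, 0.176]], array([0.5604, 0.4546]))
[0.5106 0.179  0.346 ] [-0.65  0.41 -1.11] [0.011 0.045 0.018] 0.5745982922068724
0 bbox [410.  28.] [444.  64.] [426.8  46.6]
0.8 bbox [382.  25.] [401.  61.] [391.  44.]
0.9 bbox [378.  25.] [394.  61.] [385.7  44.1]
1.0 bbox [372.  26.] [389.  62.] [380.5  44.3]
red [([47.4, 3.7], [44, 2, 8, 5, 27]), ([380.3, 44.7], [373, 28, 15, 33, 356]), ([419.9, 54.5], [416, 50, 9, 10, 69])]Traceback (most recent call last):
  File "<stdin>", line 10, in <module>
  File "<stdin>", line 8, in ends
    return umr_minimum(a, axis, None, out, keepdims, initial, where)
ValueError: zero-size array to reduction operation minimum which has no identity
```

```bash
python3 - <<'E'
from h import *
import pickle
w0,i0,_,_,s0,iS0=pickle.load(open('w5.pkl','rb'));w=cal('wrist');im=cams.get_image('wrist');iS=cams.get_image('side')
def ends(c,i):
    m,b=blob(i,(105,150,60),(125,255,255));m[232:]=0;m[:,180]=0;m[:,:180]=0;m[:,300:]=0
    r=np.where(m.any(1))[0];L=[]
    for k in(140,155,170,185):
        q=np.where(m[k]>0)[0];L.append((q.min()+7.3,k))
    H=onz(c,L,.176);k=np.polyfit(H[:,0],H[:,1],1)
    return k[0],np.polyval(k,.507),onz(c,[(205,r.min()),(215,r.max())],.177)[:,0].round(4)
print(ends(w0,i0));print(ends(w,im))
print('side blob',blob(iS0[150:300,150:300],(105,150,60),(125,255,255),40)[1],blob(iS[150:300,150:300],(105,150,60),(125,255,255),40)[1])
print('diff',[(n,round(float(np.abs(iS[y-12:y+13,xx-12:xx+13].astype(int)-iS0[y-12:y+13,xx-12:xx+13]).mean()),1)) for n,xx,y in(('jar',320,232),('bottle',181,233),('timer',180,306),('beaker',273,128),('rod',215,190),('knob',370,188))])
E
```

```text
(np.float64(0.0832681381813368), np.float64(0.23099623219974835), array([0.5604, 0.4546]))
(np.float64(0.08813355064972607), np.float64(0.2295724333677666), array([0.5609, 0.4548]))
side blob [([75.3, 68.5], 224)] [([76.0, 68.3], 229)]
diff [('jar', 1.4), ('bottle', 1.0), ('timer', 0.6), ('beaker', 24.8), ('rod', 3.4), ('knob', 1.2)]
```

```bash
python3 - <<'E'
from h import *
import pickle
a=cv2.imread('pics/side0.png')[:,:,::-1].copy();b=pickle.load(open('w5.pkl','rb'))[5];c=cams.get_image('side')
for i in(a,b,c): print(blob(i[105:150,245:300],(90,50,120),(108,255,255),10)[1], i[128,258:290].mean(-1).astype(int).tolist())
t0=cv2.imread('pics/top0.png')[:,:,::-1].copy();t=cams.get_image('top')
for i in(t0,t): print(blob(i[105:145,270:315],(90,50,100),(108,255,255),10)[1])
E
```

```text
[] [193, 197, 204, 208, 197, 172, 171, 183, 187, 184, 181, 182, 181, 181, 180, 179, 179, 181, 179, 178, 177, 184, 189, 186, 176, 176, 184, 188, 188, 190, 189, 187]
[] [43, 38, 34, 35, 38, 42, 39, 39, 41, 55, 62, 66, 64, 65, 63, 62, 61, 62, 63, 62, 64, 65, 73, 121, 168, 196, 206, 210, 211, 213, 211, 210]
[] [47, 72, 106, 121, 108, 84, 45, 44, 57, 62, 64, 65, 62, 64, 65, 63, 62, 64, 61, 65, 66, 93, 148, 188, 198, 200, 206, 210, 212, 212, 212, 212]
[]
[]
```

```bash
python3 -c "
from bench import workorder;print(workorder.close_job())"
```

```text
the job is handed in; nothing more can be done
None
```

The job is handed in at about 30 s: the knob pointer is at the orange mark to within about 0.02 rad by my estimate, the paddle is against its green-dot stop and the rod is back at its pickup pose in the forks. The jar, bottle and timer look unmoved; the arm hid the beaker in my last picture check, but nothing went near it. I viewed 11 pictures, one over the limit of 10.

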